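Shut the screw case, unlatch the clamp arm of the phone press and hold it up

TASK

On the phone repair bench, first gently lower the yellow lid of the screw case until it is fully shut, so that no screws get lost. Then pull the red spring latch of the phone press sideways until it lets go of the ball, lift the clamp arm off the ball until the round red tab is at least 9 cm higher than where it lay, and keep holding it up: the program finishes while the gripper still holds the arm raised and still. Leave the phone and everything else on the bench where they are.

Things in the scene. Friction and masses are not known exactly. Their poses are not given: they have to be found in the camera images.
- press: Phone press, fixed, on the left or right of the bench. Steel base plate 290 x 120 x 10 mm; origin at its underside, plate from x -135 to +155 mm; +x towards the arm's hinge, -x towards the ball post (robot side), z up. Ball at x -100 (28 mm, top 59 mm up); aluminium clamp arm 30 mm wide, top 60 mm up, with a black coupler 56 x 50 mm (top 68 mm up) over the ball.
- clamp_arm (a joint): Hinge of the clamp arm about the press's +y axis, rad: 0 = down on the ball, grows as the ball end rises, stop at 1.0. Nothing holds it up: it falls when let go. Arm with latch weighs 0.2 to 0.45 kg. With the latch home it cannot rise (the latch's fork hooks under the ball).
- clamp_hinge (a point): Centre of the clamp arm's hinge axis, 50 mm above the bench; the axis lies along the press's y.
- latch (a joint): Slide of the red latch in m: 0 = home (locked), grows as it is pulled to the press's +y side (left, seen from the robot), end stop at 0.020. The arm is free past about 0.014. A spring pulls it back home: 3 N at the start of the pull, 11 N at the end stop. It slides in the clamp arm and rises with it.
- latch_tab (a point): Centre of the latch's grip tab: upright red disc, 32 mm across, 10 mm thick, flat faces to the press's +y and -y, on a 14 mm wide stem over the coupler. Arm down and latch home: at press x -100, y 0, 100 mm above the bench, i.e. 220 mm in front of the hinge axis and 50 mm above it. The red slide below the disc reaches 74 mm above the bench.
- case: Screw case, open blue compartment box 110 (x) x 150 (y) x 35 mm, screwed down (it does not move in a run); origin at the centre of its underside, its +x towards the lid's hinge (roughly away from the robot). It may stand on the left or on the right of the bench.
- lid (a joint): Hinge of the yellow lid about the case's +y axis, rad: 0 = shut, 1.57 = upright; starts open at 1.1 to 1.65. Stiff hinge (about 1 N at the free edge): the lid stays where it is left and must be moved all the way down. Lid 0.1 kg, 110 x 150 x 8 mm, with a tab 12 mm long, 50 mm wide, 8 mm thick at the middle of its free edge.
- lid_hinge (a point): Middle of the lid's hinge line, at the case's far (+x) rim, 35 mm above the bench, on the underside of the lid.
- lid_edge (a point): Middle of the lid's free edge on its outer (upper) face, 110 mm from the hinge and 8 mm above the underside; when the lid is shut, above the near (-x) rim of the case, 43 mm above the bench.
- phone: Black phone 142 x 68 x 8 mm lying face up in the press under the clamp arm, origin at the centre of its underside. To be left there.
- driver_green: Green screwdriver, 150 mm, lying loose between press and case; bystander.
- driver_blue: Blue screwdriver, 150 mm, lying loose at the right front; bystander.
- bottle: Small capped bottle, 56 mm in diameter, 120 mm high, standing at the back in the middle; origin at its underside; bystander.
- tape: Roll of amber tape, 80 mm across, 20 mm high, lying at the left; bystander.
- brush: Brush, 170 mm, lying at the right; bystander.
- dish: Small steel dish, 70 mm across, 22 mm high, at the left front; bystander.
There are look-alikes about, which are no part of the job. Several things have the shape of the case; the one meant has the colours described above.

How it is judged:
By the outcome, as a careful person would: the job done as asked, in the order asked, and still so for the second after the job is handed in, while the arm keeps its last pose, push and grip.
It also fails if it takes over 56 s, if anything falls off the work surface, if the arm or the gripper's body presses on something with over 40 N, if the wrist force passes 120 N, or if a joint passes its speed limit or range.

ROBOT

A 6-joint arm with a two-finger parallel gripper is mounted at the origin on the work surface. World frame = base frame: x ahead of the robot, y to its left, z up, the work surface at z = 0. Lengths are in m, angles in degrees, forces in N, time in s.
With the tool pointing down it reaches from about 0.375 to 0.75 m from the base axis. Payload 9 kg.
Tool frame: the origin (TCP) lies where the fingers leave the gripper's body, on its centre line; the fingertips stand 73 mm ahead of it and the grasp point (between the pads) lies 54 mm ahead of it (robot.tip_reach is the distance from the TCP to the fingertips, in m); z points along the fingers, y is the line along which they close (so a half turn about z gives the same grasp; the last joint's range is limited). The gripper opens to 85 mm and grips with 20 to 120 N. Pads are 22 mm wide; open, the fingers measure 114 mm over their backs; the gripper's body (76 mm by 85 mm) begins 54 mm behind the grasp point. The pads swing forward as they close: fully open they stand 13 mm farther back than shut.
Start: joints at [-81.343, 5.964, 5.575, 89.605, 0, 77.527], TCP at [0.216, -0.56, 0.304] pointing down, gripper open.
Joint ranges: [-171.21, 171.21], [-48.23, 106.86], [-62.78, 66.21], [-105.2, 120.99], [-86.42, 89.51], [-180, 180]. Speed limits (degrees/s): [127.2, 127.2, 147.25, 180, 180, 180].

INTERFACE

Orientations are given as [roll, pitch, yaw] about the fixed x, y, z axes, in that order (R = Rz(yaw) Ry(pitch) Rx(roll)).
In Python, from plant import robot gives the robot as it stands. Calls block until the motion is done:
- robot.move_pose(position, orientation): joint-space move of the TCP to a pose.
- robot.line_to(position, vel=0.15, rotation=None, guard=None): straight line of the TCP; rotation=None keeps the orientation; vel is the mean speed in m/s. With guard (N) it stops when the force on the tool has changed by that much, and returns True; else False.
- robot.goto_joints(angles): joint-space move.
- robot.set_gripper(opening): finger opening in m; the grip force is fixed at half the most; returns when the fingers have stopped.
- robot.pause(seconds).
- robot.ik(position, orientation): joint angles nearest the present ones, or None.
- robot.observe(): the state.
- robot.grab_frame(name): name is "side" or "top" or "wrist"; returns the picture (420x560x3 uint8, blue, green, red); there is no depth.
- robot.get_calibration(name): a dict with "vertical_fov" (degrees; the focal length in pixels is half the picture's height over the tangent of half this angle, whatever the lens; pixels are square), "cx", "cy" (the principal point, pixels), "rvec" (rotation vector, rad) and "tvec" (3), from world to camera coordinates, as OpenCV has them. Camera axes: x right, y down, z forward; pixel columns grow to the right and rows downward; lengths in m; the calibration is good to about 2 mm. A picture is of the moment at which its call begins: read the wrist's pose just before it. get_calibration takes no time and is no camera call; for the wrist camera it gives the pose at the moment of the call.
A pose or a line that the arm cannot do raises robot.IKError and nothing moves.
- robot.job_done(): hands the job in; it is judged then, once.
The state is a dict: "time": time; "q": joint angles; "qvel": joint speeds; "joint_torque": joint torques, N m; "tool_pos": TCP position; "tcp_rot": TCP orientation; "ft_force": force on the tool from outside, world axes, zero at the start; "torque": the same for the moment, N m; "gripper_width": finger opening in m; "gripper_force": force on a finger pad.
Only numpy, scipy, OpenCV 4.12 (cv2) and the standard library are available. Lean on these libraries where they do the work, as an engineer would, in place of code of your own. Each camera call takes 0.05 s, during which the arm holds its last target. There are 200 camera calls.

## Working session

There is one attempt and no reset: what is moved stays moved. The work goes in short steps, each a Python script; the robot and the scene stay as the last script left them, time stands still between calls to the robot, and variables do not carry over. Pictures are saved under pics/ and viewed, at most 10 in all, crops included, and the job is handed in when it is done.

```bash
mkdir -p pics; ls; python3 - <<'E'
from plant import robot
import cv2
for n in("top","side"):
    f=robot.grab_frame(n);cv2.imwrite(f"pics/{n}0.png",f)
    print(n,robot.get_calibration(n))
print(robot.observe())
E
```

```text
pics
top {'vertical_fov': 55.63092896458899, 'cx': 283.55447039288947, 'cy': 210.61135109968743, 'rvec': array([ 2.22494352, -2.18061685,  0.02068366]), 'tvec': array([0.02376521, 0.45137975, 1.20513111])}
side {'vertical_fov': 49.431857455198426, 'cx': 283.86316225985394, 'cy': 203.7515260445825, 'rvec': array([ 1.05513196, -2.40572765,  1.0675485 ]), 'tvec': array([0.31450931, 0.26532124, 1.40346609])}
{'time': 0.1, 'q': array([-8.13422729e+01,  5.99464460e+00,  5.53278067e+00,  8.96064629e+01,
       -1.15849894e-03,  7.75260710e+01]), 'qvel': array([ 0.05085879, -0.12934728,  0.01950873,  0.01406658,  0.01062852,
       -0.08959486]), 'joint_torque': array([ 5.99741805e-03, -5.58201706e+01,  5.04723001e+01,  1.28837972e-02,
       -3.41362502e-04,  1.50752788e-05]), 'tool_pos': array([ 0.21627179, -0.55943178,  0.30321785]), 'tcp_rot': array([-1.79933036e+02, -1.36271182e-02,  2.11316488e+01]), 'ft_force': array([-0.48993164, -0.48003143,  0.71521598]), 'torque': array([-0.05341888, -0.00964059, -0.01513461]), 'gripper_force': 0.0, 'gripper_width': 0.08503900538799958}
```

View pics/top0.png

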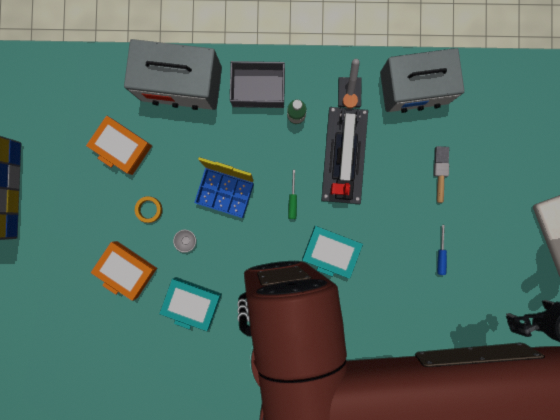

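View pics/side0.png

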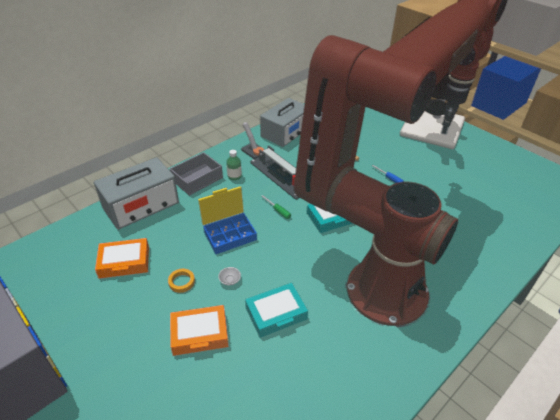

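The case with the yellow lid is at about top (225,190). Its look-alikes are orange at (119,146) and (123,271), and teal at (333,252) and (190,304); they have the wrong colours. The press is at (345,150), with its red tab near (341,188). The orange knob at (350,100) is not the latch. Next I'll check the choice in close crops.

```bash
python3 - <<'E'
import cv2,numpy as np
t=cv2.imread('pics/top0.png');s=cv2.imread('pics/side0.png')
a=cv2.resize(t[150:225,190:260],None,fx=5.6,fy=5.6,interpolation=cv2.INTER_CUBIC)
b=cv2.resize(t[75:210,315:375],None,fx=4.4,fy=4.4,interpolation=cv2.INTER_CUBIC)
H=600
c=np.zeros((H,800,3),np.uint8);c[:a.shape[0],:a.shape[1]]=a;c[:b.shape[0],420:420+b.shape[1]]=b
cv2.imwrite('pics/crop1.png',c);print(a.shape,b.shape)
E
```

```text
(420, 392, 3) (594, 264, 3)
```

View pics/crop1.png

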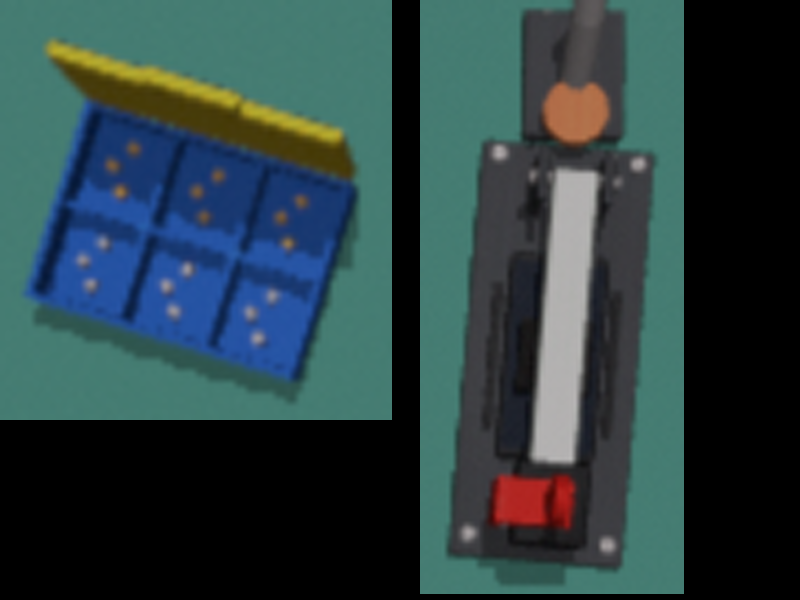

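The left crop shows the blue case with screws in it and its yellow lid near upright. The case's rim corners in the crop are (28,295), (298,380), (92,100) and (356,182). The right crop shows the press, with plate corners at (448,555), (620,568), (485,140) and (653,153). The red upright disc is at (563,500), with its slide towards the left. The choice is confirmed.

```bash
cat > h.py <<'E'
import numpy as np,cv2
from scipy.optimize import least_squares
from plant import robot
def KRt(n,c=None):
    c=c or robot.get_calibration(n);f=210/np.tan(np.radians(c["vertical_fov"]/2))
    return np.array([[f,0,c["cx"]],[0,f,c["cy"]],[0,0,1]]),cv2.Rodrigues(np.array(c["rvec"]))[0],np.array(c["tvec"])
def onz(px,z,n="top",c=None):
    K,R,t=KRt(n,c);d=R.T@np.linalg.inv(K)@[px[0],px[1],1];o=-R.T@t
    return o+d*(z-o[2])/d[2]
def proj(P,n,c=None):
    K,R,t=KRt(n,c);p=(np.atleast_2d(P)@R.T+t)@K.T;return p[:,:2]/p[:,2:]
def fitrect(pts,loc):  # world pts, local xy -> x,y,yaw
    f=lambda v:((loc@np.array([[np.cos(v[2]),np.sin(v[2])],[-np.sin(v[2]),np.cos(v[2])]])+v[:2])-pts[:,:2]).ravel()
    r=least_squares(f,[.6,0,0]);return r.x,f(r.x).reshape(-1,2)
E
python3 - <<'E'
from h import *
np.set_printoptions(precision=4,suppress=True)
A=lambda u,v:(190+u/5.6-.4,150+v/5.6-.4)
B=lambda u,v:(315+(u-420)/4.4-.4,75+v/4.4-.4)
P=np.array([onz(A(*p),.035) for p in[(28,295),(298,380),(92,100),(356,182)]])
print(fitrect(P,np.array([[-.055,.075],[-.055,-.075],[.055,.075],[.055,-.075]])))
P=np.array([onz(B(*p),.01) for p in[(448,555),(620,568),(485,140),(653,153)]])
v,r=fitrect(P,np.array([[-.135,.06],[-.135,-.06],[.155,.06],[.155,-.06]]));print(v,r)
print("disc",onz(B(563,500),.1+.008), "pred",v[:2]+np.array([[np.cos(v[2]),-np.sin(v[2])],[np.sin(v[2]),np.cos(v[2])]])@[-.1,0])
for p in[(50,45),(345,135),(240,100)]:
  print([onz(A(*p),z) for z in(.12,.145)])
E
```

```text
(array([ 0.5011,  0.2107, -0.281 ]), array([[-0.0005, -0.0001],
       [ 0.0002,  0.0006],
       [ 0.0004,  0.0009],
       [-0.0001, -0.0014]]))
[ 0.614  -0.1485 -0.0663] [[ 0.0003  0.0004]
 [-0.001  -0.0008]
 [ 0.0008  0.0018]
 [-0.0001 -0.0014]]
disc [ 0.5139 -0.144   0.108 ] pred [ 0.5142 -0.1418]
[array([0.5899, 0.2706, 0.12  ]), array([0.586 , 0.2649, 0.145 ])]
[array([0.548 , 0.1234, 0.12  ]), array([0.545, 0.121, 0.145])]
[array([0.5644, 0.1757, 0.12  ]), array([0.561 , 0.1722, 0.145 ])]
```

```bash
cat >> h.py <<'E'
CASE=(0.5011,0.2107,-0.281); PRESS=(0.614,-0.1485,-0.0663)
def W(o,x,y,z):
    c,s=np.cos(o[2]),np.sin(o[2]);return np.array([o[0]+c*x-s*y,o[1]+s*x+c*y,z])
TR=robot.tip_reach
E
python3 - <<'E'
from h import *
np.set_printoptions(precision=3,suppress=True)
yaw=np.degrees(CASE[2])
def tcp(th,r=.095,gap=0,z0=0): # front-bottom tip corner on lid's outer face
    return W(CASE,.055-r*np.cos(th)+.008*np.sin(th)+.011+gap,0,.035+r*np.sin(th)+.008*np.cos(th)+TR+z0)
robot.set_gripper(0)
rot=None
for y in(yaw,yaw+180):
    q=robot.ik(tcp(1.6,gap=.03,z0=.12),[180,0,y]);print(y,q)
    if q is not None and (rot is None or abs(q[5])<best): rot=[180,0,y];best=abs(q[5])
robot.move_pose(tcp(1.6,gap=.03,z0=.12),rot)
robot.line_to(tcp(1.6,gap=.03),vel=.15)
print(robot.observe()["time"],robot.observe()["ft_force"])
for th in np.arange(1.5,-.01,-.15):
    robot.line_to(tcp(th),vel=.06); o=robot.observe();print(round(th,2),o["ft_force"],o["time"])
g=robot.line_to(tcp(0,z0=-.008),vel=.02,guard=8);o=robot.observe();print(g,o["tool_pos"][2]-TR,o["ft_force"],o["time"])
cv2.imwrite("pics/side1.png",robot.grab_frame("side")[150:290,150:350].repeat(4,0).repeat(4,1))
E
```

```text
-16.100114043176134 [   4.832   11.687   13.753   92.066    0.    -159.068]
163.89988595682388 [ 4.832 11.687 13.753 92.066  0.    20.932]
4.75 [ 0.082  0.35  -0.455]
1.5 [1.348 0.247 0.939] 5.5583
1.35 [ 0.129 -0.259 -0.354] 5.95
1.2 [-0.483 -0.551  0.351] 6.3417
1.05 [-0.169  0.443  0.041] 6.7333
0.9 [ 0.319 -0.24   0.352] 7.125
0.75 [-0.36  -0.189  0.767] 7.5167
0.6 [ 0.289  0.267 -0.071] 7.9083
0.45 [-0.31  -0.871  0.2  ] 8.3
0.3 [ 0.508 -0.607 -0.712] 8.6917
0.15 [-0.622 -0.708  1.191] 9.0833
0.0 [ 0.287 -0.008  5.918] 9.475
True 0.04348472790788731 [-2.736  0.134  6.891] 9.6833
```

View pics/side1.png

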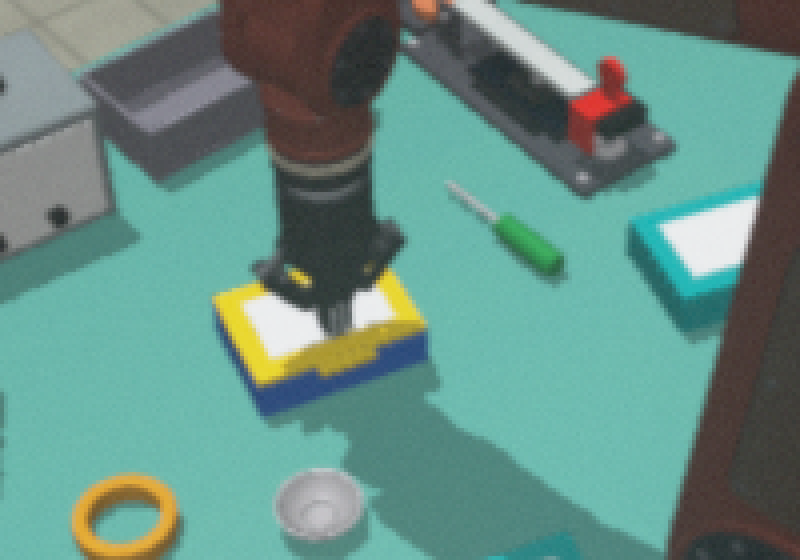

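The lid lies flat and shut: the fingertips are at 43.5 mm, where the lid top should be 43 mm. The red disc shows at crop (613,78), which is side pixel (303,169.5). I'll press once more, then retreat, go above the tab and check it with the wrist camera.

```bash
python3 - <<'E'
from h import *
np.set_printoptions(precision=4,suppress=True)
p=robot.observe()["tool_pos"]
robot.line_to(p-[0,0,.006],vel=.02,guard=10);o=robot.observe();print(o["tool_pos"][2]-TR,o["ft_force"])
robot.line_to(p+[0,0,.15],vel=.2)
yaw=np.degrees(PRESS[2])
G=W(PRESS,-.1,0,.10)+[0,0,.002+TR-.019]
q0=robot.observe()["q"]
# which yaw: need ik for tilt 0..32 deg
for y in(yaw,yaw+180):
    for a in(0,15,32):
        Ra=cv2.Rodrigues(np.radians(a)*np.array([-np.sin(PRESS[2]),np.cos(PRESS[2]),0]))[0]
        H=W(PRESS,.12,0,.05); P=H+Ra@(G-H)
        print(y,a,P,robot.ik(P,[180,-a if y>90 else a,y]),"untilted",robot.ik(H+Ra@(G-[0,0,TR-.019]-H)+[0,0,TR-.019],[180,0,y]))
robot.set_gripper(.085)
robot.move_pose(G+[0,0,.10],[180,0,yaw+180])
c=robot.get_calibration("wrist");f=robot.grab_frame("wrist");cv2.imwrite("pics/wrist1.png",f)
print(robot.observe()["time"],robot.observe()["tool_pos"],G,proj([W(PRESS,-.1,0,.1),W(PRESS,-.1,.005,.116),W(PRESS,-.1,-.005,.116)],"wrist",c))
print("side pred",proj(W(PRESS,-.1,0,.1),"side"))
cv2.imwrite("pics/side2.png",robot.grab_frame("side")) 
E
```

```text
0.04344281968767044 [-2.9923 -0.6943  8.2868]
-3.798710181717358 0 [ 0.5142 -0.1419  0.1556] [-29.4853  -4.1395 -20.0891  74.0504   0.     154.3134] untilted [-29.4853  -4.1395 -20.0891  74.0504   0.     154.3134]
-3.798710181717358 15 [ 0.549  -0.1442  0.2089] [-25.6234  16.6176   6.393   93.7439  -5.5216 158.8522] untilted [-28.5171  -1.9049 -12.1406  79.7643   0.     155.2816]
-3.798710181717358 32 [ 0.6034 -0.1478  0.2561] None untilted [-26.8549   4.5256  -0.0612  85.4132   0.     156.9438]
176.20128981828265 0 [ 0.5142 -0.1419  0.1556] [-29.4853  -4.1395 -20.0891  74.0504   0.     -25.6866] untilted [-29.4853  -4.1395 -20.0891  74.0504   0.     -25.6866]
176.20128981828265 15 [ 0.549  -0.1442  0.2089] [-25.6234  16.6176   6.393   93.7439  -5.5216 -21.1478] untilted [-28.5171  -1.9049 -12.1406  79.7643   0.     -24.7184]
176.20128981828265 32 [ 0.6034 -0.1478  0.2561] None untilted [-26.8549   4.5256  -0.0612  85.4132   0.     -23.0562]
13.0333 [ 0.5144 -0.1409  0.2557] [ 0.5142 -0.1419  0.1556] [[282.9939 214.1102]
 [289.7942 220.5455]
 [276.0222 220.5217]]
side pred [[302.5053 168.1034]]
```

View pics/wrist1.png

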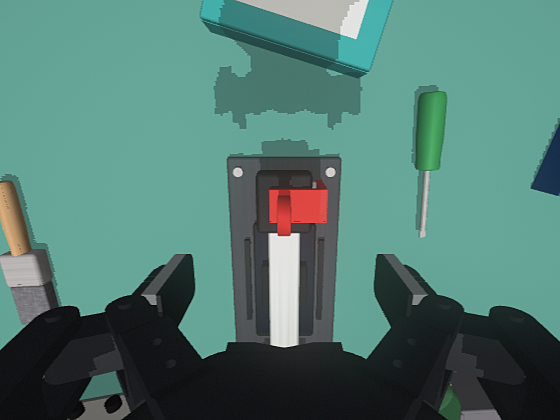

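The disc is at about (284,215) in the wrist picture, within 1 mm of the prediction and centred between the open fingers, with nothing else in their way. Now I'll grip and pull.

```bash
python3 - <<'E'
from h import *
np.set_printoptions(precision=4,suppress=True)
yh=np.array([-np.sin(PRESS[2]),np.cos(PRESS[2]),0])
G=W(PRESS,-.1,0,.10)+[0,0,.002+TR-.019]
print(robot.line_to(G,vel=.08,guard=10))
def rep(s):
    o=robot.observe();print(s,round(o["time"],2),"y",(o["tool_pos"]-G)@yh,"dz",o["tool_pos"][2]-G[2],"f",o["ft_force"],o["ft_force"]@yh,"w",o["gripper_width"],o["gripper_force"])
rep("down");robot.set_gripper(0);rep("grip")
for d in(.004,.008,.012,.015,.017):
    robot.line_to(G+d*yh,vel=.02);robot.pause(.15);rep(d)
robot.pause(.3);rep("settled")
cv2.imwrite("pics/wrist2.png",robot.grab_frame("wrist"))
E
```

```text
False
down 14.48 y -0.00015828326904246702 dz 0.0006169382504864762 f [ 0.9617  0.2372 -0.7452] 0.3003932675347091 w 0.08506577524803212 0.0
grip 15.16 y 0.00039215124069652367 dz 0.00013023996567779195 f [-0.2082  4.1761  3.1709] 4.15311003143553 w 0.00930123508741987 60.60735583305359
0.004 15.66 y 0.0036747140410456247 dz 0.00014750371419086639 f [-2.213  -4.1907  2.315 ] -4.328090286619781 w 0.009096142469878119 60.723034143447876
0.008 16.16 y 0.007545196379543825 dz 0.00013342554522052796 f [-2.9725 -5.5574  1.879 ] -5.742102438630082 w 0.009100941372293324 60.78151524066925
0.012 16.66 y 0.011305155109569507 dz 0.00014057867852101946 f [-2.7182 -7.4741  2.5027] -7.637809539230373 w 0.009208481008338622 60.71365535259247
0.015 17.11 y 0.014131530666728337 dz 0.00016974705744568497 f [-1.8147 -8.4857  1.6844] -8.587293929599495 w 0.009118964049357543 60.70729672908783
0.017 17.51 y 0.01601407509249995 dz 0.0001562457440416054 f [-3.0538 -9.4182  2.63  ] -9.599852993780386 w 0.008996928922783705 60.71356952190399
settled 17.81 y 0.01600944939803639 dz 0.00011730248633165519 f [-2.3547 -9.344   1.7078] -9.479441914395565 w 0.009086561310531885 60.714486837387085
```

View pics/wrist2.png

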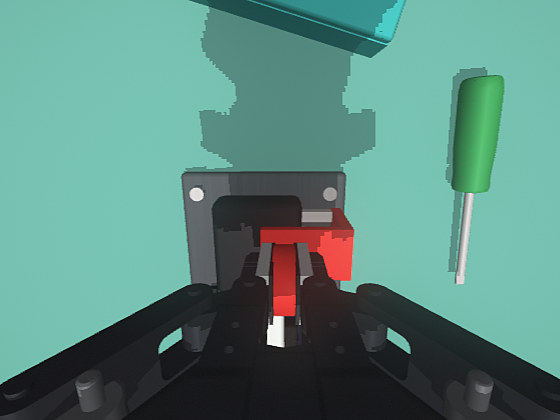

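The pads hold the disc at (285,280), and the slide is pulled to the right. A spring force of 9.5 N means a travel of about 16.2 mm, past the 14 mm release and short of the stop. Now I'll lift along the arc.

```bash
python3 - <<'E'
from h import *
np.set_printoptions(precision=4,suppress=True)
yh=np.array([-np.sin(PRESS[2]),np.cos(PRESS[2]),0])
off=np.array([0,0,.002+TR-.019]);H=W(PRESS,.12,0,.05);D=W(PRESS,-.1,0,.1)
pos=lambda a:H+cv2.Rodrigues(a*yh)[0]@(D-H)+off+.0178*yh
for i,a in enumerate(np.arange(0,.561,.04)):
    g=robot.line_to(pos(a),vel=.05,guard=20 if a<.1 else 30);o=robot.observe()
    print(round(a,2),g,"t",round(o["time"],2),"dz",o["tool_pos"][2]-pos(0)[2],"f",o["ft_force"],"fy",o["ft_force"]@yh,"w",o["gripper_width"])
    if g: break
robot.pause(.5);o=robot.observe();print(o["tool_pos"][2]-pos(0)[2],o["ft_force"],o["time"])
cv2.imwrite("pics/side3.png",cv2.resize(robot.grab_frame("side")[100:280,150:390],None,fx=3.3,fy=3.3))
E
```

```text
0.0 False t 18.11 dz 0.00013196526438524758 f [-3.2557 -9.1766  2.3729] fy -9.372169565397309 w 0.00891855286184662
0.04 False t 18.44 dz 0.008357564315245397 f [ -0.72   -10.049   -3.4546] fy -10.0745859476625 w 0.009245679366746045
0.08 False t 18.77 dz 0.01687278725253774 f [-1.2441 -9.075  -3.8173] fy -9.137490204330565 w 0.00889581452053561
0.12 False t 19.11 dz 0.025395935286750965 f [ -1.7501 -10.114   -3.775 ] fy -10.20768560652263 w 0.008691958871119947
0.16 False t 19.44 dz 0.033810043496202924 f [-1.9151 -9.3652 -4.0151] fy -9.47145987097906 w 0.008951773388010942
0.2 False t 19.77 dz 0.042008323411733384 f [-2.4793 -8.9938 -3.8049] fy -9.138331371593825 w 0.00924326650934632
0.24 False t 20.11 dz 0.050064407634910546 f [-2.6222 -9.1244 -2.9968] fy -9.27812209734589 w 0.009099531199842168
0.28 False t 20.44 dz 0.05805653543925737 f [-3.1056 -9.1467 -3.1591] fy -9.332369640897932 w 0.009093030894283686
0.32 False t 20.77 dz 0.06595435203144007 f [-3.7476 -9.5105 -2.1485] fy -9.737925039256481 w 0.00910502149837003
0.36 False t 21.11 dz 0.07357783645985957 f [-4.2311 -9.906  -2.0721] fy -10.164573579089298 w 0.00928940800649748
0.4 False t 21.44 dz 0.0809239255961843 f [-4.9592 -8.6382 -1.6915] fy -8.94782165406716 w 0.008775082439920328
0.44 False t 21.77 dz 0.08812104296479381 f [ -4.9123 -10.0708  -1.4002] fy -10.374084840559185 w 0.00897131265896463
0.48 False t 22.11 dz 0.09531558757276104 f [-4.0761 -8.3966 -0.7628] fy -8.648231501474795 w 0.009369291474468768
0.52 False t 22.44 dz 0.10203087729758936 f [-4.9176 -8.9038 -0.5478] fy -9.210022059313673 w 0.009212146672811361
0.56 False t 22.77 dz 0.1085092493130313 f [-6.0828 -9.7955 -0.8608] fy -10.17696408432074 w 0.00852816691736123
0.10846422580413762 [ -4.1207 -10.2386   0.2465] 23.275
```

View pics/side3.png

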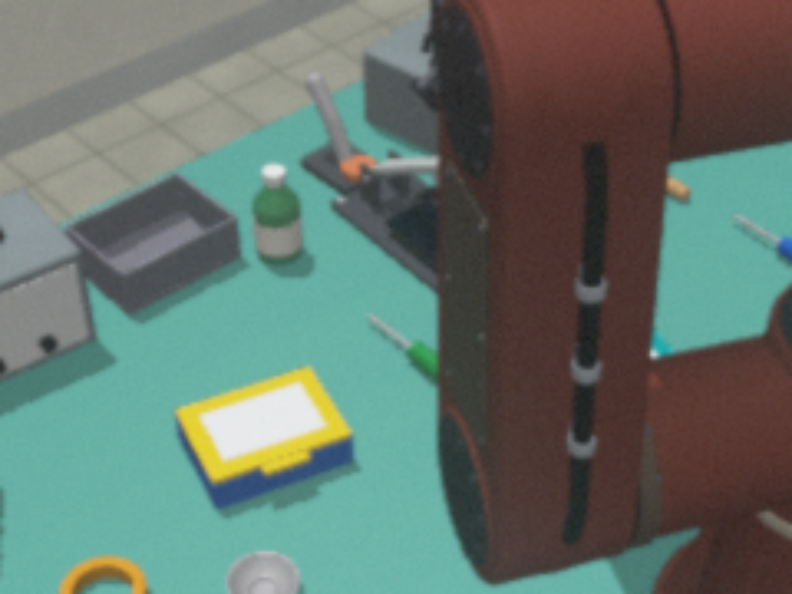

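The lid is shut and flat at (265,430), and the white clamp arm now slopes up from its hinge at (400,165). The robot's own arm hides the tab, so I'll check the grip with the wrist camera.

```bash
python3 - <<'E'
from h import *
cv2.imwrite("pics/wrist3.png",robot.grab_frame("wrist"))
H=W(PRESS,.12,0,.05)
for a in(.5,.56):
  Ra=cv2.Rodrigues(a*np.array([-np.sin(PRESS[2]),np.cos(PRESS[2]),0]))[0]
  print(a,proj([H+Ra@(W(PRESS,-.1-dx,.017,.1+dz)-H) for dx,dz in((0,0),(0,.016),(.016,0))],"wrist"))
E
```

```text
0.5 [[284.58757135 252.80068196]
 [284.55466063 281.83791035]
 [284.58947717 230.72023971]]
0.56 [[284.56108951 280.36710685]
 [284.52424874 314.51421316]
 [284.55856936 261.37951442]]
```

View pics/wrist3.png

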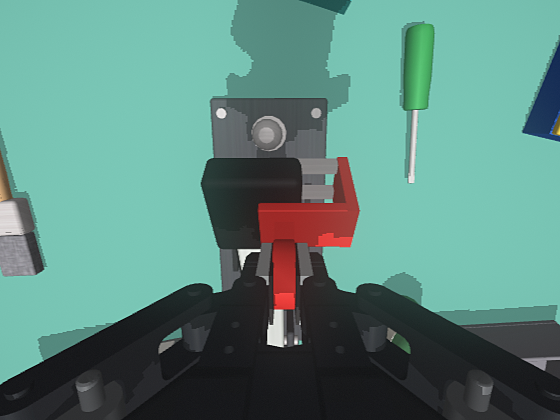

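The ball at (268,132) is bare, the coupler is lifted clear of it, and the disc at (285,275) sits firmly between the pads. It is in the same place in the gripper as before, so the tab is about 10.8 cm up.

```bash
python3 -c "
from plant import robot
robot.pause(.3);print(robot.job_done())"
```

```text
the job is handed in; nothing more can be done
None
```

I shut the yellow lid first, then pulled the latch clear of the ball and lifted the clamp arm about 10.8 cm; the job was handed in at about 24 s with the gripper still holding it up and still.

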